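# Log the sample jars, load the plate dryer and start it

### The arm

A 6-joint arm with a two-finger parallel gripper is mounted at the origin on the work surface. World frame = base frame: x ahead of the robot, y to its left, z up, the work surface at z = 0. Lengths are in m, angles in rad, forces in N, time in s.
With the tool pointing down it reaches from about 0.35 to 0.925 m from the base axis. Payload 6.4 kg.
Tool frame: the origin (TCP) lies at the very end of the fingers, on their centre line; the grasp point (between the pads) lies 19 mm behind it (arm.tcp_to_grasp is the distance from the TCP to the grasp point, in m); z points along the fingers, y is the line along which they close (so a half turn about z gives the same grasp; the last joint's range is limited). The gripper opens to 94 mm and grips with 3 to 60 N. Pads are 16 mm wide; open, the fingers measure 119 mm over their backs; the gripper's body (75 mm by 177 mm) begins 78 mm behind the grasp point.
Start: joints at [1.123, 0.245, 1.558, -0, 1.339, -0.174], TCP at [0.176, 0.626, 0.205] pointing down, gripper open.
Joint ranges: [-3.13, 3.13], [-1.02, 2.26], [0.13, 2.54], [-0.95, 4.09], [0.21, 2.88], [-2.74, 2.74]. Speed limits (rad/s): [2.57, 2.57, 3.14, 3.14, 3.14, 3.14].

### API

Orientations are given as a rotation vector (axis times angle).
In Python, from cell import arm, cams, order gives the robot as it stands. The module is installed in compiled form; this text tells all that it offers.
- The arm moves only by the shell command python3 -m inch 'ROWS' [FORCE]. ROWS is JSON, a list of rows, each a list of 3 entries, a list of its own where there are three numbers: the turn, a rotation vector about the tool's x, y, z in degrees, then the shift along the tool's x, y, z in cm, then the opening, from 0 (shut) to 1 (fully open). In form: [[[ax, ay, az], [tx, ty, tz], claw], ...]. A call has 1 to 20 rows; each row is the pose to reach, as a shift and turn from the pose commanded when the call began, along the tool's axes at that moment; what a row does not reach only later rows make up. A row lasts 1/8 s, in which the tool goes at most 62.5 mm and 10.7 degrees, less where a joint would pass 70% of its speed; a pose out of reach is approached as far as the arm can. A call with a gripper value outside its range is refused whole. The fingers move at their own pace and stop on an object; FORCE is the grip in N (left out, the last holds). Time passes only in rows, so rows that repeat a pose let the fingers close. It gives the time, the measured TCP pose, the force, the opening and the grip force at its end, in the units of the state.
- arm.read_state(): the state, without advancing time (a new reading comes with each control period).
- cams.snapshot(name): name is "scene" or "top"; returns (picture, depth): 400x640x3 uint8, red, green, blue; 400x640 float32, m along the optical axis (not along the pixel's ray), 0 where there is no reading.
- cams.get_calibration(name): a dict with "fx", "fy", "cx", "cy" (pixels), "distortion" ([k1, k2, p1, p2, k3] as OpenCV has them; the pictures are not rectified), "R" (3x3) and "t" (3): a world point X has camera coordinates R X + t. Camera axes: x right, y down, z forward; pixel columns grow to the right and rows downward; lengths in m; the calibration is good to about 2 mm. A picture is of the moment at which its call begins. get_calibration takes no time and is no camera call.
- order.close_job(): hands the job in; it is judged then, once.
The state is a dict: "time": time; "q": joint angles; "qvel": joint speeds; "joint_efforts": joint torques, N m; "eef_pos": TCP position; "ee_rot": TCP orientation; "contact_force": force on the tool from outside, world axes, zero at the start; "wrist_torque": the same for the moment, N m; "opening": finger opening in m; "grasp_force": force on a finger pad.
Only numpy, scipy, OpenCV 4.12 (cv2) and the standard library are available. Lean on these libraries where they do the work, as an engineer would, in place of code of your own. Each camera call takes 0.05 s, during which the arm holds its last target. There are 200 camera calls.

### The job

In the fume hood, stand each sample jar upright and centred on one of the white discs in front of the label reader, its barcode label turned to face the reader's window, and slide each plate carrier fully home into the dryer bay of its own colour, with the coloured tab end left sticking out. There are two or three carriers and two jars; when all are in place, press the green start button, and leave everything else on the bench where it stands.

Things in the scene. Friction and masses are not known exactly. Their poses are not given: they have to be found in the camera images.
- plate_blue: thin-layer plate in a flat aluminium carrier, 120 x 56 x 8 mm, about 120 g, lying flat on the table at the start, white coating on top and a blue tab (20 mm strip across the top face, its middle 49 mm from the centre) at its -x end. Origin: centre of the underside; x along its length, away from the tab; z up. May be absent (None from the start).
- bay_blue: fixed level slot, blue strip on its roof. Origin: on the table at mid-mouth; x points into the slot. Inside 58.5 mm wide (flared to 66 at the mouth over 15 mm), floor z 6, ceiling z 17.5, roof top z 38, outside 83 wide, back stop at x = 95 mm. A 36 mm wide tongue at floor level reaches out to x = -75. Carrier home: centre at x = +35, tab end 25 mm out. Bays: 120 mm apart, order varies.
- plate_yellow: thin-layer plate in a flat aluminium carrier, 120 x 56 x 8 mm, about 120 g, lying flat on the table at the start, white coating on top and a yellow tab (20 mm strip across the top face, its middle 49 mm from the centre) at its -x end. Origin: centre of the underside; x along its length, away from the tab; z up. May be absent (None from the start).
- bay_yellow: fixed level slot, yellow strip on its roof. Origin: on the table at mid-mouth; x points into the slot. Inside 58.5 mm wide (flared to 66 at the mouth over 15 mm), floor z 6, ceiling z 17.5, roof top z 38, outside 83 wide, back stop at x = 95 mm. A 36 mm wide tongue at floor level reaches out to x = -75. Carrier home: centre at x = +35, tab end 25 mm out. Bays: 120 mm apart, order varies.
- plate_red: thin-layer plate in a flat aluminium carrier, 120 x 56 x 8 mm, about 120 g, lying flat on the table at the start, white coating on top and a red tab (20 mm strip across the top face, its middle 49 mm from the centre) at its -x end. Origin: centre of the underside; x along its length, away from the tab; z up. May be absent (None from the start).
- bay_red: fixed level slot, red strip on its roof. Origin: on the table at mid-mouth; x points into the slot. Inside 58.5 mm wide (flared to 66 at the mouth over 15 mm), floor z 6, ceiling z 17.5, roof top z 38, outside 83 wide, back stop at x = 95 mm. A 36 mm wide tongue at floor level reaches out to x = -75. Carrier home: centre at x = +35, tab end 25 mm out. Bays: 120 mm apart, order varies.
- reader: fixed label reader, block 50 x 240 x 68 mm with two black windows in its front. Origin: on the table, middle of the front face; x points from the discs to the windows (into the block); y along the block. In front of each window a white 70 mm disc with black rim, flat on the table, is the standing place for one jar.
- place_a (a point): centre of a standing place (white disc) at table height, 85 mm in front of the reader's front face, at y = -65 mm in the reader's frame; its axes are the reader's, x pointing at the window.
- place_b (a point): centre of a standing place (white disc) at table height, 85 mm in front of the reader's front face, at y = 65 mm in the reader's frame; its axes are the reader's, x pointing at the window.
- jar_1: amber sample jar, squat, body 62 mm diameter, white cap 66 mm diameter from 31 to 52 mm height, about 160 g, standing upright. Origin: centre of the underside; z up; its x axis points to the barcode label on its side (a black stripe on the cap points the same way).
- jar_1_label (a point): middle of the barcode label on the side of jar_1, 32 mm from the jar's axis along its x, 15 mm above its underside.
- jar_2: amber sample jar, squat, body 62 mm diameter, white cap 66 mm diameter from 31 to 52 mm height, about 160 g, standing upright. Origin: centre of the underside; z up; its x axis points to the barcode label on its side (a black stripe on the cap points the same way).
- jar_2_label (a point): middle of the barcode label on the side of jar_2, 32 mm from the jar's axis along its x, 15 mm above its underside.
- start (a joint): travel of the green start button, m: 0 is up, 0.006 fully down; it springs back; about 5 N presses it fully down. It counts as pressed beyond 0.004.
- start_top (a point): centre of the top of the green start button (32 mm diameter, pressed straight down), on a small grey housing fixed to the table.
- beaker: glass beaker, 60 mm wide, 70 mm high; a bystander, leave alone. Origin: centre of its underside.
- spatula: lab spatula, 170 mm long; a bystander, leave alone. Origin: centre of its underside (as it lies).
- vial_block: aluminium block 60 x 80 x 35 mm; a bystander, leave alone. Origin: centre of its underside.
- wash_bottle: white wash bottle, 140 mm high, 64 mm wide; a bystander, leave alone. Origin: centre of its underside.
- solvent: amber solvent bottle, 130 mm high, 72 mm wide; a bystander, leave alone. Origin: centre of its underside.
- tip_basket: red open basket 100 x 80 x 50 mm; a bystander, leave alone. Origin: centre of its underside.
- dish: white dish, 80 mm wide, 22 mm high; a bystander, leave alone. Origin: centre of its underside.
Things that resemble listed ones, but are neither listed nor needed, are in the scene too. What is shaped like the plate_blue but brown, pink or purple is not meant.

How it is judged:
On the way, in this order (a step that is already met when the one before it is completed fails the run):
1. each jar stands on a disc with its label to the reader and every carrier present is home in the bay of its colour (x of plate_blue in the frame of bay_blue above 0.031 m and y of plate_blue in the frame of bay_blue between -0.004 and 0.004 m and z of plate_blue in the frame of bay_blue below 0.011 m and angle between the x axis of plate_blue and the x axis of bay_blue, either way round below 0.06 rad and x of bay_blue in the frame of plate_blue below 0 m and x of plate_yellow in the frame of bay_yellow above 0.031 m and y of plate_yellow in the frame of bay_yellow between -0.004 and 0.004 m and z of plate_yellow in the frame of bay_yellow below 0.011 m and angle between the x axis of plate_yellow and the x axis of bay_yellow, either way round below 0.06 rad and x of bay_yellow in the frame of plate_yellow below 0 m and x of plate_red in the frame of bay_red above 0.031 m and y of plate_red in the frame of bay_red between -0.004 and 0.004 m and z of plate_red in the frame of bay_red below 0.011 m and angle between the x axis of plate_red and the x axis of bay_red, either way round below 0.06 rad and x of bay_red in the frame of plate_red below 0 m and ((horizontal distance between jar_1 and place_a below 0.012 m and x of jar_1_label in the frame of place_a above 0.01 m) or (horizontal distance between jar_1 and place_b below 0.012 m and x of jar_1_label in the frame of place_b above 0.01 m)) and angle between the x axis of each of jar_1, jar_2 and the x axis of reader, either way round below 0.25 rad and angle between each of jar_1, jar_2's own z axis and vertical below 0.1 rad and height (world z) of each of jar_1, jar_2 below 0.008 m and ((horizontal distance between jar_2 and place_a below 0.012 m and x of jar_2_label in the frame of place_a above 0.01 m) or (horizontal distance between jar_2 and place_b below 0.012 m and x of jar_2_label in the frame of place_b above 0.01 m))), for 0.2 s.
2. then the green start button is pressed (value of joint start above 0.004 m), for 0.05 s.
At the end, for the whole second after the job is handed in: Each carrier is home in its own bay (centre over 31 mm in, within 4 mm of midline and 0.06 rad, tab outside); each jar upright within 12 mm of a disc's centre, label within 0.25 rad of straight at the reader; all at rest; the button was pressed once all stood so (all of step 1 and linear speed of each of plate_blue, plate_yellow, plate_red, jar_1, jar_2 below 0.02 m/s); the robot touches nothing.
It fails at once if something that is not part of the job is shoved aside (more than 6 cm) (distance of any of beaker, spatula, vial_block, wash_bottle, solvent, tip_basket, dish from where it was at the start of the episode above 0.06 m).
It fails at once if the beaker or a bottle is knocked over (angle between any of beaker, wash_bottle, solvent's own z axis and vertical above 0.7 rad).
Of plate_blue, plate_yellow, plate_red only 2 to 3 are there at a start; the rules pass over those that are not, and their reading is None.
At some moment in a run one of plate_blue, plate_yellow, plate_red, jar_1, jar_2 may be knocked a few centimetres aside while the robot is not near it.
Once in a run the grip may slacken for a moment while it holds something.
It also fails if it takes over 210 s, if anything falls off the work surface, if the arm or the gripper's body presses on something with over 40 N, if the wrist force passes 120 N, or if a joint passes its speed limit or range.

## Working session

There is one attempt and no reset: what is moved stays moved. The work goes in short steps, Python scripts to look and compute and a shell command to move; the robot and the scene stay as the last step left them, time stands still between calls to the robot, and variables do not carry over. Pictures are saved under pics/ and viewed, at most 14 in all, crops included, and the job is handed in when it is done.

```bash
mkdir -p pics; ls; python3 - <<'E'
from cell import arm,cams,order
import cv2,numpy as np
for n in("scene","top"):
    p,d=cams.snapshot(n); cv2.imwrite(f"pics/{n}0.png",p[:,:,::-1]); np.savez(f"/tmp/{n}0.npz",p=p,d=d)
    c=cams.get_calibration(n); print(n,{k:np.round(v,4).tolist() for k,v in c.items()})
s=arm.read_state(); print(s); print(arm.tcp_to_grasp)
E
```

```text
pics
scene {'fx': 468.3179, 'fy': 468.3179, 'cx': 328.1868, 'cy': 202.0768, 'distortion': [-0.1193, 0.0, 0.0, 0.0, 0.0], 'R': [[0.5155, 0.8567, 0.0163], [0.6695, -0.3909, -0.6317], [-0.5348, 0.3366, -0.7751]], 't': [-0.2659, -0.3157, 1.7776]}
top {'fx': 431.4165, 'fy': 431.4165, 'cx': 318.1387, 'cy': 198.1174, 'distortion': [-0.0016, 0.0, 0.0, 0.0, 0.0], 'R': [[0.0315, -0.9995, 0.0001], [-0.973, -0.0307, -0.2286], [0.2285, 0.0071, -0.9735]], 't': [0.0111, 0.5129, 1.5984]}
{'time': 0.1, 'q': array([ 1.12289445e+00,  2.45711977e-01,  1.55887729e+00,  2.04849824e-05,
        1.33867890e+00, -1.74131839e-01]), 'qvel': array([ 0.0009968 , -0.00194877, -0.0046288 , -0.00163592,  0.0008601 ,
       -0.00127334]), 'joint_efforts': array([ 1.19463828e-03, -4.16913486e+01, -3.15526092e+01,  6.87228329e-02,
        3.09347513e-02, -6.16569673e-05]), 'eef_pos': array([0.17551223, 0.62530667, 0.20448414]), 'ee_rot': array([-4.28629920e-01, -3.11167703e+00,  2.49561152e-03]), 'contact_force': array([-0.11520087,  0.77010324,  0.63981664]), 'wrist_torque': array([-0.02006546, -0.02097844, -0.00457749]), 'grasp_force': 0.0, 'opening': 0.09384042533767487}
0.0188
```

View pics/top0.png

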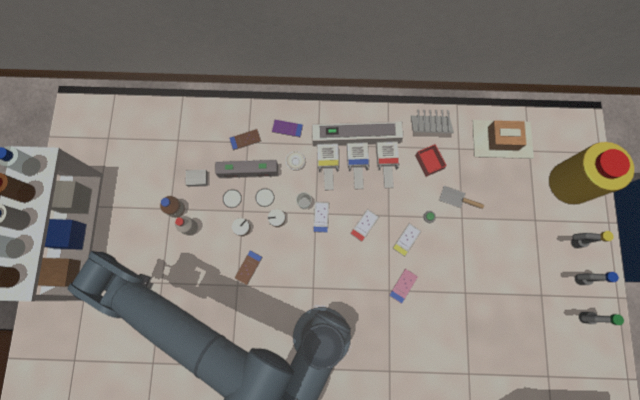

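View pics/scene0.png

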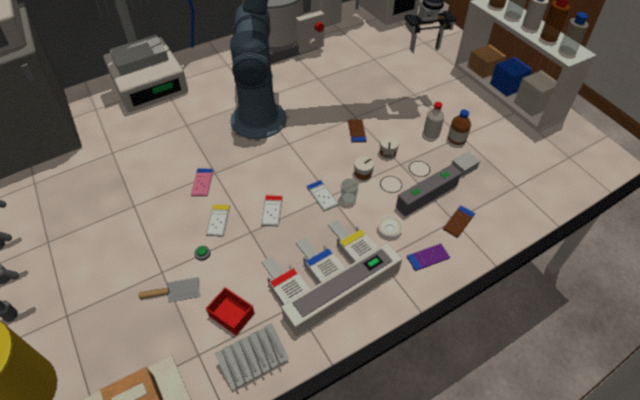

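Top view: bays are yellow (328,155), blue (358,155) and red (388,155). The reader is at (246,168), with discs at (232,198) and (265,197). The jars are at (241,227) and (277,217), and the green button is at (429,216).

Plate-like candidates: white-coated with a blue tab (321,217), red tab (365,225) and yellow tab (406,240). There are also brown ones (249,267) and (245,139), a purple one (287,128) and a pink one (403,286). Only the three white-coated ones fit the description. I'll confirm that in an enlarged crop.

```bash
cat > h.py <<'E'
import numpy as np,cv2
from cell import arm,cams,order
from scipy.spatial.transform import Rotation as Ro
C={n:cams.get_calibration(n) for n in("scene","top")}
def ray(n,uv):
    c=C[n];K=np.array([[c["fx"],0,c["cx"]],[0,c["fy"],c["cy"]],[0,0,1]])
    x=cv2.undistortPoints(np.array(uv,float).reshape(-1,1,2),K,np.array(c["distortion"])).reshape(-1,2)
    R=np.array(c["R"]);return -R.T@np.array(c["t"]),np.c_[x,np.ones(len(x))]@R
def plane(n,uv,z):
    o,d=ray(n,uv);return o+d*((z-o[2])/d[:,2])[:,None]
def proj(n,X):
    c=C[n];K=np.array([[c["fx"],0,c["cx"]],[0,c["fy"],c["cy"]],[0,0,1]])
    return cv2.projectPoints(np.array(X,float).reshape(-1,3),cv2.Rodrigues(np.array(c["R"]))[0],np.array(c["t"]),K,np.array(c["distortion"]))[0].reshape(-1,2)
def snap(n,name=None,box=None,s=1):
    p,d=cams.snapshot(n)
    if name:
        q=p if box is None else p[box[1]:box[3],box[0]:box[2]]
        cv2.imwrite("pics/"+name,cv2.resize(q,None,fx=s,fy=s,interpolation=cv2.INTER_CUBIC)[:,:,::-1])
    return p,d
HUE={"red":[(0,8),(172,180)],"yellow":[(22,34)],"blue":[(105,122)],"green":[(50,85)]}
def blobs(p,col,smin=110,vmin=60,amin=12):
    h=cv2.cvtColor(p,cv2.COLOR_RGB2HSV);m=np.zeros(h.shape[:2],np.uint8)
    for a,b in HUE[col]: m|=cv2.inRange(h,(a,smin,vmin),(b,255,255))
    n,l,st,ce=cv2.connectedComponentsWithStats(m)
    return [(ce[i],st[i],l==i) for i in range(1,n) if st[i][4]>=amin]
def rect(n,mask,z):
    ys,xs=np.nonzero(mask);P=plane(n,np.c_[xs,ys],z)[:,:2]
    return P.mean(0),cv2.minAreaRect((P*1000).astype(np.float32))
E
python3 - <<'E'
from h import *
p=np.load("/tmp/top0.npz")["p"];q=p[115:310,165:450]
cv2.imwrite("pics/c1.png",cv2.resize(q,None,fx=2.8,fy=2.8,interpolation=cv2.INTER_CUBIC)[:,:,::-1])
q=np.load("/tmp/scene0.npz")["p"][100:320,180:490]
cv2.imwrite("pics/c2.png",cv2.resize(q,None,fx=2.55,fy=2.55,interpolation=cv2.INTER_CUBIC)[:,:,::-1])
for n in("top","scene"):
    p=np.load(f"/tmp/{n}0.npz")["p"]
    for c in HUE:
        for ce,st,m in blobs(p,c):
            X=plane(n,[ce],.008)[0]
            if .2<X[0]<1 and abs(X[1])<.6: print(n,c,ce.round(1),st[4],X[:2].round(3),"roof",plane(n,[ce],.038)[0][:2].round(3))
E
```

```text
top red [430.7 159.5] 426 [ 0.699 -0.423] roof [ 0.689 -0.415]
top red [388.5 160.3] 84 [ 0.691 -0.252] roof [ 0.681 -0.247]
top red [179.  221.1] 46 [0.415 0.569] roof [0.41  0.559]
top red [357.4 235. ] 56 [ 0.382 -0.13 ] roof [ 0.378 -0.127]
top yellow [328.1 162.4] 77 [ 0.674 -0.008] roof [ 0.664 -0.007]
top yellow [399.8 249.4] 48 [ 0.331 -0.294] roof [ 0.328 -0.288]
top blue [298.4 129.9] 43 [0.81  0.118] roof [0.798 0.116]
top blue [233.2 142.6] 35 [0.747 0.382] roof [0.736 0.376]
top blue [357.9 161.5] 75 [ 0.682 -0.128] roof [ 0.672 -0.126]
top blue [319.5 228.8] 39 [0.402 0.019] roof [0.397 0.019]
top blue [254.5 255.7] 44 [0.289 0.265] roof [0.287 0.261]
top green [332.1 130.4] 15 [ 0.812 -0.021] roof [ 0.8  -0.02]
scene red [201.2 184.7] 259 [ 0.21  -0.312] roof [ 0.238 -0.317]
scene red [272.8 197.2] 74 [ 0.38  -0.129] roof [ 0.404 -0.138]
scene red [283.  277.2] 190 [ 0.661 -0.239] roof [ 0.678 -0.245]
scene red [229.9 310.6] 1325 [ 0.681 -0.414] roof [ 0.697 -0.416]
scene yellow [220.6 206.8] 74 [ 0.331 -0.293] roof [ 0.356 -0.298]
scene yellow [352.  237.4] 152 [0.644 0.007] roof [ 0.661 -0.005]
scene blue [358.2 138.5] 52 [0.287 0.266] roof [0.313 0.246]
scene blue [314.4 184.4] 50 [0.4   0.016] roof [0.423 0.003]
scene blue [466.1 210.7] 61 [0.745 0.384] roof [0.759 0.361]
scene blue [318.6 256.8] 140 [ 0.653 -0.116] roof [ 0.669 -0.126]
scene blue [413.9 261.6] 101 [0.811 0.118] roof [0.824 0.102]
scene green [444.9 174.3] 32 [0.586 0.428] roof [0.604 0.404]
scene green [415.5 191.3] 35 [0.595 0.291] roof [0.613 0.271]
scene green [201.3 250.7] 68 [ 0.458 -0.409] roof [ 0.479 -0.411]
scene green [373.  261.8] 65 [0.749 0.013] roof [0.763 0.   ]
```

View pics/c1.png

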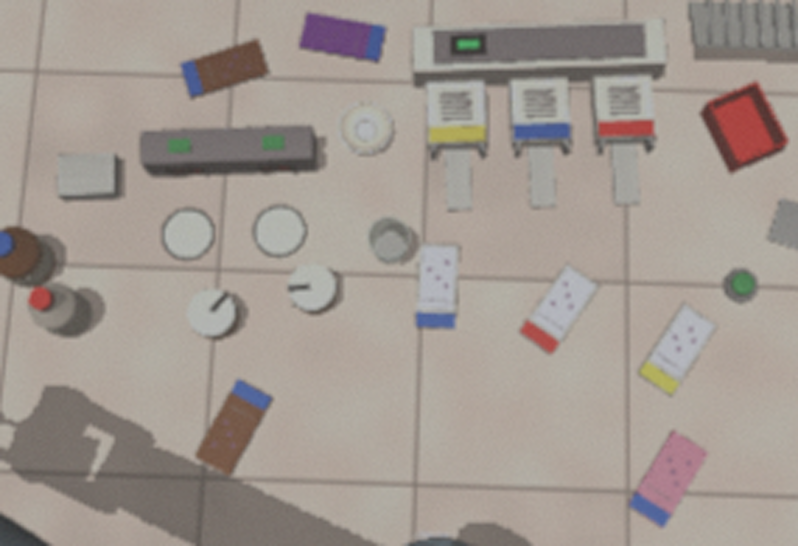

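View pics/c2.png

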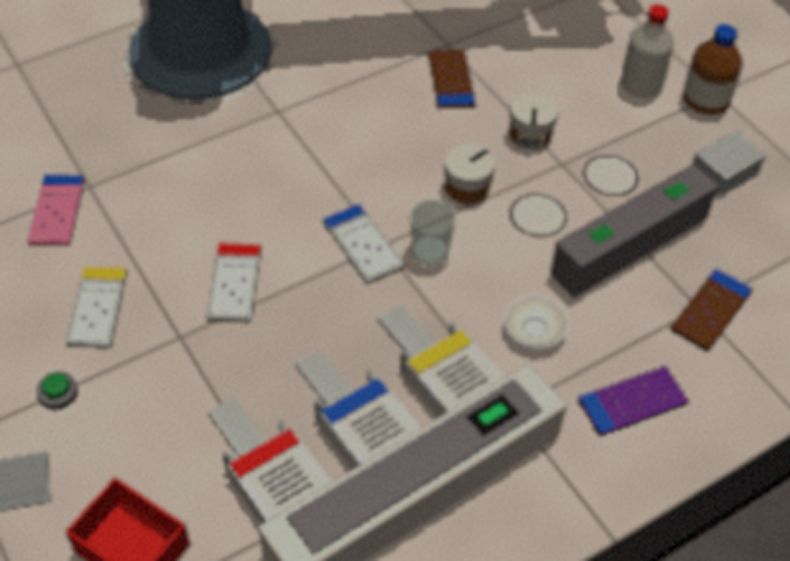

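The crops confirm it. The three white-coated carriers are blue at crop (437,285), red at (560,308) and yellow at (677,348). The pink, brown and purple ones are decoys. Jar stripes point up-right for the jar at crop (212,313) and left for the one at (313,288). Now the metric poses.

```bash
cat >> h.py <<'E'
def cloud(n,d):
    v,u=np.mgrid[0:400,0:640];c=C[n];R=np.array(c["R"])
    o,r=ray(n,np.c_[u.ravel(),v.ravel()]);return (o+r*d.ravel()[:,None]).reshape(400,640,3)
def white(p,z,n,xy,rad=.075):
    h=cv2.cvtColor(p,cv2.COLOR_RGB2HSV);v,u=np.mgrid[0:400,0:640]
    X=plane(n,np.c_[u.ravel(),v.ravel()],z).reshape(400,640,3)
    near=np.hypot(X[...,0]-xy[0],X[...,1]-xy[1])<rad
    return h,near,X
def plates(p,n,z=.008,cols=("blue","yellow","red"),zs=None):
    out={}
    for c in cols:
        best=None
        for ce,st,m in blobs(p,c,90,50):
            T=plane(n,[ce],z)[0][:2]
            if not(.25<T[0]<.85 and abs(T[1])<.5): continue
            h,near,X=white(p,z,n,T,.135)
            w=((h[...,1]<28)&(h[...,2]>150)&near).astype(np.uint8)|m.astype(np.uint8)
            w=cv2.morphologyEx(w,cv2.MORPH_CLOSE,np.ones((3,3),np.uint8))
            k,l=cv2.connectedComponents(w);i=np.bincount(l[m]).argmax();mm=l==i
            cen,((cx,cy),(a,b),_)=rect(n,mm,z);L=max(a,b)
            if 105<L<140 and 45<min(a,b)<70:
                ax=np.array([cx,cy])/1000-T;pts=cv2.boxPoints(rect(n,mm,z)[1])
                e=pts[1]-pts[0] if np.hypot(*(pts[1]-pts[0]))>np.hypot(*(pts[2]-pts[1])) else pts[2]-pts[1]
                e/=np.hypot(*e);e=e if e@ax>0 else -e
                out[c]=(np.array([cx,cy])/1000,np.degrees(np.arctan2(e[1],e[0])),(L,min(a,b)),np.hypot(*ax),T+.049*e)
    return out
def go(x,y,z,yaw):
    """row for tool-y along world yaw (deg, mod 180), tool down"""
    s=arm.read_state();R0=Ro.from_rotvec(s["ee_rot"]);cur=R0.as_matrix()
    y0=np.degrees(np.arctan2(cur[1,1],cur[0,1]));dy=(yaw-y0+90)%180-90
    a=np.radians(y0+dy);Y=np.array([np.cos(a),np.sin(a),0]);Z=np.array([0,0,-1.])
    Rt=Ro.from_matrix(np.c_[np.cross(Y,Z),Y,Z])
    t=cur.T@(np.array([x,y,z])-s["eef_pos"])*100;r=np.degrees((R0.inv()*Rt).as_rotvec())
    print("go",r.round(1).tolist(),t.round(2).tolist(),"rows",int(np.ceil(max(np.abs(t).max()/6.25,np.abs(r).max()/10.7))),"q6 now/then",np.round(np.degrees(s["q"][5]),0),"t",round(s["time"],1))
E
python3 - <<'E'
from h import *
T=np.load("/tmp/top0.npz");S=np.load("/tmp/scene0.npz")
for n,D in(("top",T),("scene",S)):
    p,d=D["p"],D["d"]
    for c,v in plates(p,n).items(): print(n,c,v[0].round(4),round(v[1],1),np.round(v[2],0),v[3].round(3),v[4].round(4))
    X=cloud(n,d);print(n,"table z",np.median(X[200:260,340:350,2]).round(4))
    h=cv2.cvtColor(p,cv2.COLOR_RGB2HSV)
    for g in([.45,.31],[.45,.19],[.53,.33],[.53,.21],[.51,.07]):
        # white-ish: lower saturation than tiles
        near=np.hypot(X[...,0]-g[0],X[...,1]-g[1])<.055
        m=near&(X[...,2]>.042)&(X[...,2]<.06);print(n,g,"cap n",m.sum(),X[m].mean(0).round(4) if m.any() else "")
        for z in(.0,):
            h_,ne,P=white(p,z,n,g,.055); w=(ne&(h[...,1]<35)&(h[...,2]>150));print("   white",w.sum(),P[w].mean(0).round(4) if w.any() else "")
print([ (c,np.round(plane("top",[u],.0)[0][:2],4)) for c,u in dict(tipY=(328.5,189.5)).items()])
E
```

```text
top table z 0.0006
top [0.45, 0.31] cap n 87 [0.41   0.3166 0.0516]
   white 499 [0.4517 0.3096 0.    ]
top [0.45, 0.19] cap n 226 [0.4335 0.1854 0.052 ]
   white 504 [0.4521 0.1924 0.    ]
top [0.53, 0.33] cap n 0 
   white 515 [0.5304 0.3294 0.    ]
top [0.53, 0.21] cap n 0 
   white 538 [0.5298 0.2085 0.    ]
top [0.51, 0.07] cap n 30 [0.5111 0.0807 0.0522]
   white 396 [0.5077 0.0677 0.    ]
scene blue [0.4454 0.0162] -2.4 [119.  57.] 0.045 [0.4491 0.013 ]
scene yellow [ 0.3695 -0.3204] -35.0 [116.  56.] 0.047 [ 0.3711 -0.3208]
scene red [ 0.4206 -0.1546] -33.2 [115.  54.] 0.048 [ 0.4206 -0.1563]
scene table z 0.0031
scene [0.45, 0.31] cap n 107 [0.4126 0.3142 0.051 ]
   white 0 
scene [0.45, 0.19] cap n 251 [0.4392 0.185  0.0507]
   white 60 [0.4151 0.2048 0.    ]
scene [0.53, 0.33] cap n 0 
   white 119 [0.5166 0.3621 0.    ]
scene [0.53, 0.21] cap n 0 
   white 181 [0.5225 0.2386 0.    ]
scene [0.51, 0.07] cap n 114 [0.5029 0.0853 0.0508]
   white 59 [0.4843 0.0346 0.    ]
[('tipY', array([ 0.5629, -0.0127]))]
```

```bash
python3 - <<'E'
from h import *
T=np.load("/tmp/top0.npz");S=np.load("/tmp/scene0.npz")
p=T["p"];h=cv2.cvtColor(p,cv2.COLOR_RGB2HSV);X=cloud("top",T["d"])
for nm,(u,v) in dict(tile=(345,240),tile2=(250,215),plate=(367,222),disc=(232,198),cap=(243,232)).items(): print(nm,h[v-1:v+2,u-1:u+2].reshape(-1,3).mean(0).round(0),X[v-1:v+2,u-1:u+2,2].std().round(4))
for n,D in(("top",T),("scene",S)):
    p,d=D["p"],D["d"];X=cloud(n,d)
    z=X[...,2];m=((z>.043)&(z<.06)&(X[...,0]<.48)&(X[...,0]>.36)&(X[...,1]>.13)&(X[...,1]<.38)).astype(np.uint8)
    k,l,st,ce=cv2.connectedComponentsWithStats(m)
    for i in range(1,k):
        if st[i][4]<60: continue
        P=X[l==i];(cx,cy),r=cv2.minEnclosingCircle((P[:,:2]*1000).astype(np.float32));C0=np.array([cx,cy])/1000
        W=plane(n,np.c_[np.nonzero(l==i)[::-1]],.052)
        (wx,wy),wr=cv2.minEnclosingCircle((W[:,:2]*1000).astype(np.float32))
        v=cv2.cvtColor(p,cv2.COLOR_RGB2HSV)[...,2][l==i].astype(float)
        rr=np.hypot(*(W[:,:2]-[wx/1000,wy/1000]).T);dk=(v<np.median(v)-50)&(rr<.030)
        s=W[dk,:2].mean(0)-[wx/1000,wy/1000];print(n,"jar",P.mean(0).round(4),"plane",np.round([wx,wy,wr],1),"stripe n",dk.sum(),"yaw",np.degrees(np.arctan2(s[1],s[0])).round(1),np.hypot(*s).round(3))
    # discs: dark rim
    g=cv2.cvtColor(p,cv2.COLOR_RGB2GRAY);P0=plane(n,np.c_[np.mgrid[0:400,0:640][1].ravel(),np.mgrid[0:400,0:640][0].ravel()],0).reshape(400,640,3)
    for c in([.53,.33],[.53,.21]):
        rr=np.hypot(P0[...,0]-c[0],P0[...,1]-c[1]);m=(rr<.047)&(g<110)
        (x,y),r=cv2.minEnclosingCircle((P0[m][:,:2]*1000).astype(np.float32));print(n,"disc",m.sum(),np.round([x,y,r],1),P0[m].mean(0)[:2].round(4))
    # reader top & bay roofs from depth
    z=X[...,2]
    for nm,(zl,zh),b in(("reader",(.062,.074),(.5,.7,.1,.45)),("roofs",(.033,.043),(.6,.76,-.32,.06))):
        m=((z>zl)&(z<zh)&(X[...,0]>b[0])&(X[...,0]<b[1])&(X[...,1]>b[2])&(X[...,1]<b[3])).astype(np.uint8)
        k,l,st,_=cv2.connectedComponentsWithStats(m)
        for i in range(1,k):
            if st[i][4]>150: print(n,nm,st[i][4],cv2.minAreaRect((X[l==i][:,:2]*1000).astype(np.float32)))
E
```

```text
tile [ 17.  25. 178.] 0.0026
tile2 [ 15.  28. 176.] 0.0031
plate [120.  11. 181.] 0.5236
disc [ 38.  11. 180.] 0.0036
cap [ 43.   4. 175.] 0.0034
top jar [0.4337 0.1856 0.0521] plane [433.3 185.   33.4] stripe n 8 yaw 91.4 0.02
top jar [0.3928 0.3196 0.0519] plane [393.1 319.6  33.8] stripe n 8 yaw -25.1 0.014
top disc 0 [0. 0. 0.] [nan nan]
top disc 0 [0. 0. 0.] [nan nan]
top reader 680 ((626.7152709960938, 313.4129333496094), (52.339298248291016, 238.04811096191406), 4.1865644454956055)
top roofs 376 ((700.2164306640625, -130.28761291503906), (111.2236099243164, 93.15660858154297), 3.5472967624664307)
top roofs 375 ((691.6130981445312, 0.08963394165039062), (113.0953369140625, 93.69318389892578), 4.451851844787598)
top roofs 351 ((708.3836669921875, -245.40655517578125), (102.58900451660156, 83.72721099853516), 3.4005589485168457)
scene jar [0.3976 0.3184 0.0515] plane [399.4 317.3  38.5] stripe n 19 yaw -43.1 0.019
scene jar [0.4391 0.185  0.0507] plane [441.5 184.3  37.9] stripe n 24 yaw 11.3 0.009
scene disc 34 [567.1 329.9  26.4] [0.5699 0.3309]
scene disc 2 [505.6 210.2   2.3] [0.5056 0.2102]
scene reader 871 ((629.2728271484375, 313.68878173828125), (53.063812255859375, 245.82421875), 3.3213202953338623)
scene roofs 638 ((685.6104736328125, -3.3932266235351562), (95.55461120605469, 85.49897003173828), 4.5553765296936035)
scene roofs 679 ((692.3282470703125, -122.42826080322266), (98.75823974609375, 84.57245635986328), 3.4616682529449463)
scene roofs 797 ((701.285888671875, -243.06541442871094), (97.98796844482422, 84.23706817626953), 4.340104579925537)<stdin>:21: RuntimeWarning: Mean of empty slice.
  ret = um.true_divide(
```

```bash
python3 - <<'E'
from h import *
print(plane("top",[(231.8,198.5),(265,197.5)],0)[:,:2].round(4),plane("scene",[(419.5,169.5),(391,184.5)],0)[:,:2].round(4))
go(.401,.0175,.15,87.5)
E
```

```text
[[0.5138 0.3714]
 [0.5221 0.2394]] [[0.518  0.3705]
 [0.5244 0.2426]]
go [-0.1, -0.0, -13.2] [-38.14, -52.41, 5.52] rows 9 q6 now/then -10.0 t 0.1
```

```bash
P='[[0,0,-13.2],[-38.14,-52.4,5.5],1]'; python3 -m inch '[[[0,0,-13.2],[-38.14,-52.4,5.5],1],[[0,0,-13.2],[-38.14,-52.4,5.5],1],[[0,0,-13.2],[-38.14,-52.4,5.5],1],[[0,0,-13.2],[-38.14,-52.4,5.5],1],[[0,0,-13.2],[-38.14,-52.4,5.5],1],[[0,0,-13.2],[-38.14,-52.4,5.5],1],[[0,0,-13.2],[-38.14,-52.4,5.5],1],[[0,0,-13.2],[-38.14,-52.4,5.5],1],[[0,0,-13.2],[-38.14,-52.4,5.5],1],[[0,0,-13.2],[-38.14,-52.4,5.5],1],[[0,0,-13.2],[-38.14,-52.4,5.5],1],[[0,0,-13.2],[-38.14,-52.4,5.5],1],[[0,0,-13.2],[-38.14,-52.4,5.5],1],[[0,0,-13.2],[-38.14,-52.4,5.5],1],[[0,0,-13.2],[-38.14,-52.4,5.5],1],[[0,0,-13.2],[-38.14,-52.4,5.5],1]]'
python3 - <<'E'
from h import *
go(.401,.0175,.002,87.5)
E
```

```text
time: 2.1
eef_pos: [0.4012, 0.0187, 0.1505]
ee_rot: [0.066, 3.141, -0.0]
contact_force: [-0.7, 0.3, 1.3]
opening: 0.0939
grasp_force: 0.0
go [-0.0, 0.0, 0.1] [0.02, -0.12, 14.85] rows 3 q6 now/then -101.0 t 2.1
```

```bash
python3 -m inch '[[[0,0,0],[0,-0.1,5],1],[[0,0,0],[0,-0.1,10],1],[[0,0,0],[0,-0.1,13.5],1],[[0,0,0],[0,-0.1,14.8],1],[[0,0,0],[0,-0.1,14.8],1],[[0,0,0],[0,-0.1,14.8],0],[[0,0,0],[0,-0.1,14.8],0],[[0,0,0],[0,-0.1,14.8],0],[[0,0,0],[0,-0.1,14.8],0],[[0,0,0],[0,-0.1,14.8],0],[[0,0,0],[0,-0.1,14.8],0],[[0,0,0],[0,-0.1,13],0],[[0,0,0],[0,-0.1,8],0],[[0,0,0],[0,-0.1,5],0],[[0,0,0],[0,-0.1,5],0]]' 30
python3 - <<'E'
from h import *
p,d=snap("scene","s1.png",(230,120,450,300),3)
go(.6463-.107,-.1277-.0075,.05,94)
E
```

```text
time: 3.98
eef_pos: [0.4028, 0.0168, 0.1022]
ee_rot: [0.068, 3.136, -0.002]
contact_force: [-0.1, 0.2, -1.5]
opening: 0.0554
grasp_force: 29.9
go [-0.0, 0.1, -6.5] [-14.44, -14.62, 5.05] rows 3 q6 now/then -101.0 t 4.0
```

View pics/s1.png

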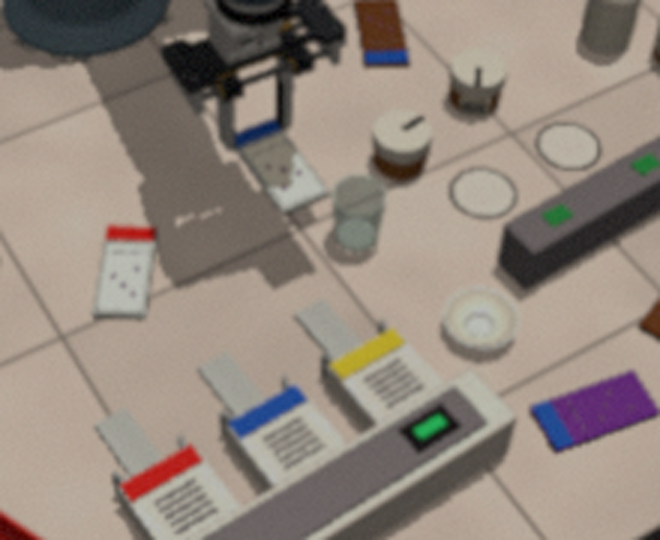

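Carrier blue is held by its tab (crop (260,135)), level, coating up. Moving it in front of the blue bay.

```bash
python3 - <<'E'
from h import *
go(.5266,-.1362,.012,94)
E
python3 -m inch '[[[0,0,-6.5],[-13.2,-14.7,0],0],[[0,0,-6.5],[-13.2,-14.7,0],0],[[0,0,-6.5],[-13.2,-14.7,0],0],[[0,0,-6.5],[-13.2,-14.7,0],0],[[0,0,-6.5],[-13.2,-14.7,0],0],[[0,0,-6.5],[-13.2,-14.7,6],0],[[0,0,-6.5],[-13.2,-14.7,9],0],[[0,0,-6.5],[-13.2,-14.7,9],0],[[0,0,-6.5],[-13.2,-14.7,9],0]]'
cat >> h.py <<'E'
BAY={"yellow":(.638,-.0078),"blue":(.6463,-.1277),"red":(.655,-.2475)}
ax=np.array([np.cos(np.radians(4.05)),np.sin(np.radians(4.05))]);ay=np.array([-ax[1],ax[0]])
def inbay(c,xy): e=np.array(xy)[:2]-BAY[c];return np.round([e@ax*1000,e@ay*1000],1)
E
python3 - <<'E'
from h import *
p,d=snap("scene");t,_=snap("top")
s=arm.read_state();print("tcp in bay",inbay("blue",s["eef_pos"]),s["eef_pos"])
for n,q in(("scene",p),("top",t)):
    for k,v in plates(q,n,.017,("blue",)).items(): print(n,inbay(k,v[0]),v[1].round(1),np.round(v[2]),"tabbased",inbay(k,v[4]))
    for ce,st,m in blobs(q,"blue",90,50):
        print(n,ce.round(1),st[4],inbay("blue",plane(n,[ce],.017)[0]),"roof",inbay("blue",plane(n,[ce],.038)[0]))
E
```

```text
go [-0.0, 0.1, -6.5] [-13.17, -14.78, 8.85] rows 3 q6 now/then -101.0 t 4.0
time: 5.15
eef_pos: [0.527, -0.1348, 0.0115]
ee_rot: [-0.111, 3.138, -0.001]
contact_force: [-0.4, -0.5, -1.2]
opening: 0.0553
grasp_force: 30.0
tcp in bay [-118.8    0.6] [ 0.52776564 -0.13550561  0.01224971]
scene [191.6  23.5] 127 [-1421.6   245.1] roof [-1384.7   233.3]
scene [580.8  17.8] 117 [-416.5 1975.4] roof [-397.7 1932.4]
scene [509.3  75.1] 972 [-279.2 1204.6] roof [-262.9 1175.4]
scene [464.1 113.3] 50 [-207.6  843.7] roof [-192.6  821.1]
scene [358.4 138.5] 55 [-322.8  411.8] roof [-305.8  397. ]
scene [204.2 170. ] 44 [-495.6 -118.2] roof [-475.4 -123.5]
scene [466.  210.7] 66 [138.2 496.1] roof [147.  479.8]
scene [292.7 227.5] 76 [-120.4    2.3] roof [-106.9   -5.2]
scene [318.5 256.8] 158 [12.2  7.7] roof [23.2  0.2]
scene [413.7 261.5] 103 [184.6 228.5] roof [192.6 217. ]
top [298.4 129.7] 52 [178. 233.] roof [169.4 232.3]
top [233.2 142.7] 47 [132.2 499.5] roof [124.2 495.5]
top [  4.8 154.1] 122 [ 119.5 1422.5] roof [ 111.7 1406.7]
top [358.1 161.2] 69 [33.3 -3.2] roof [26.6 -0.8]
top [629.8 228.1] 1429 [ -279.6 -1041.4] roof [ -282.4 -1025.9]
top [164.8 201.6] 51 [-103.4  767.4] roof [-108.5  760. ]
top [ 64.5 234. ] 985 [-216.7 1149.9] roof [-220.3 1137.6]
top [611.5 276.6] 100 [-461.1 -934.2] roof [-461.6 -920.1]
top [396.5 296.5] 55 [-502.2 -114.8] roof [-502.2 -111.1]
```

```bash
python3 -m inch '[[[0,0,0],[0,-0.1,0.15],0],[[0,0,0],[-1.2,-0.1,0.15],0],[[0,0,0],[-2.4,-0.1,0.15],0],[[0,0,0],[-3.6,-0.1,0.15],0],[[0,0,0],[-4.6,-0.1,0.15],0],[[0,0,0],[-5.5,-0.1,0.15],0],[[0,0,0],[-5.5,-0.1,0.15],0]]'
python3 - <<'E'
from h import *
s=arm.read_state();print("tcp in bay",inbay("blue",s["eef_pos"]),s["eef_pos"],s["contact_force"].round(1),s["wrist_torque"].round(2))
E
```

```text
time: 6.12
eef_pos: [0.5823, -0.1325, 0.009]
ee_rot: [-0.111, 3.139, -0.0]
contact_force: [0.2, 0.5, -1.6]
opening: 0.0552
grasp_force: 30.0
tcp in bay [-64.2  -0.3] [ 0.58228243 -0.13253389  0.00895658] [ 0.2  0.5 -1.6] [0.03 0.05 0.02]
```

```bash
python3 -m inch '[[[0,0,0],[-1.2,0,0],0],[[0,0,0],[-2.4,0,0],0],[[0,0,0],[-3.6,0,0],0],[[0,0,0],[-4.4,0,0],0],[[0,0,0],[-4.8,0,0],0],[[0,0,0],[-4.8,0,0],0]]'
python3 - <<'E'
from h import *
s=arm.read_state();print("tcp in bay",inbay("blue",s["eef_pos"]),s["eef_pos"],s["contact_force"].round(1),s["wrist_torque"].round(2))
p,d=snap("scene");t,_=snap("top")
for n,q in(("scene",p),("top",t)):
    for ce,st,m in blobs(q,"blue",90,50):
        X=plane(n,[ce],.015)[0]
        if abs(inbay("blue",X)).max()<60: print(n,ce.round(1),st[4],inbay("blue",X),"roof",inbay("blue",plane(n,[ce],.038)[0]))
E
```

```text
time: 6.88
eef_pos: [0.6297, -0.1292, 0.0089]
ee_rot: [-0.11, 3.14, -0.0]
contact_force: [0.0, -0.2, -0.2]
opening: 0.0555
grasp_force: 30.0
tcp in bay [-16.7  -0.3] [ 0.62969216 -0.12915368  0.00888264] [ 0.  -0.2 -0.2] [-0.02  0.03  0.01]
scene [311.4 251. ] 80 [-17.3   2.6] roof [-4.6 -5.6]
scene [318.6 256.7] 156 [11.2  8.9] roof [23.3  0.7]
```

```bash
python3 -m inch '[[[0,0,0],[-0.2,0,0],0],[[0,0,0],[-0.35,0,0],0],[[0,0,0],[-0.5,0,0],0],[[0,0,0],[-0.5,0,0],0]]';python3 - <<'E'
from h import *
s=arm.read_state();print("tcp in bay",inbay("blue",s["eef_pos"]),s["contact_force"].round(1))
E
```

```text
time: 7.48
eef_pos: [0.6317, -0.129, 0.0088]
ee_rot: [0.11, -3.132, -0.001]
contact_force: [-10.0, -0.3, 6.5]
opening: 0.0558
grasp_force: 30.0
tcp in bay [-14.6  -0.2] [-10.   -0.3   6.5]
```

Stop felt (10 N). Release, lift, and re-measure.

```bash
python3 -m inch '[[[0,0,0],[0.1,0,0],0.8],[[0,0,0],[0.1,0,0],0.8],[[0,0,0],[0.1,0,0],0.8],[[0,0,0],[0.1,0,0],0.8],[[0,0,0],[0.1,0,-5],1],[[0,0,0],[0.1,0,-10],1],[[0,0,0],[0.1,0,-13],1]]';python3 - <<'E'
from h import *
p,d=snap("scene");t,_=snap("top")
for n,q in(("scene",p),("top",t)):
    for k,v in plates(q,n).items(): print(n,k,v[0].round(4),v[1].round(1),np.round(v[2]),v[4].round(4))
    for c in("blue","red","yellow"):
      for ce,st,m in blobs(q,c,90,50):
        X=plane(n,[ce],.008)[0][:2]
        if .25<X[0]<.7 and -.45<X[1]<.25: print(n,c,X.round(4),inbay(c,plane(n,[ce],.014)[0]))
go(.381,-.13,.15,-33.2+90)
E
```

```text
time: 8.35
eef_pos: [0.6348, -0.1293, 0.1422]
ee_rot: [-0.11, 3.136, -0.002]
contact_force: [0.4, -0.1, 0.0]
opening: 0.0937
grasp_force: 0.0
scene yellow [ 0.3703 -0.3206] -33.7 [117.  54.] [ 0.3713 -0.3204]
scene blue [ 0.627 -0.128] [-15.9  -1. ]
scene blue [ 0.6531 -0.1169] [10.7  8.2]
scene red [ 0.3797 -0.1298] [-261.8  134.7]
scene red [ 0.6614 -0.238 ] [10.3  7.5]
scene red [ 0.6813 -0.4141] [  17.6 -168.6]
scene yellow [ 0.3305 -0.2932] [-322.  -264.4]
scene yellow [0.6444 0.0069] [10.6 11.5]
top red [ 0.6992 -0.4217] [  29.9 -175.1]
top red [ 0.6891 -0.2591] [ 31.3 -12.8]
top red [ 0.3826 -0.1283] [-264.2  138.7]
top yellow [ 0.6741 -0.0083] [34.1 -2.8]
top yellow [ 0.3311 -0.2934] [-326.9 -262. ]
go [-0.1, 0.5, 37.2] [25.46, 1.77, -0.83] rows 5 q6 now/then -116.0 t 8.4
```

```bash
python3 -m inch '[[[0,0,37.2],[25.45,1.8,-0.8],1],[[0,0,37.2],[25.45,1.8,-0.8],1],[[0,0,37.2],[25.45,1.8,-0.8],1],[[0,0,37.2],[25.45,1.8,-0.8],1],[[0,0,37.2],[25.45,1.8,-0.8],1],[[0,0,37.2],[25.45,1.8,-0.8],1],[[0,0,37.2],[25.45,1.8,-0.8],1],[[0,0,37.2],[25.45,1.8,3],1],[[0,0,37.2],[25.45,1.8,3],1],[[0,0,37.2],[25.45,1.8,3],1]]';python3 - <<'E'
from h import *
go(.3805,-.1295,.002,-33.2+90)
E
```

```text
time: 9.7
eef_pos: [0.3792, -0.129, 0.1096]
ee_rot: [0.896, 3.011, -0.0]
contact_force: [0.0, 0.3, 0.5]
opening: 0.0941
grasp_force: 0.0
go [0.0, 0.0, 0.0] [-0.13, 0.03, 10.76] rows 2 q6 now/then -92.0 t 9.7
```

```bash
python3 -m inch '[[[0,0,0],[-0.1,0,5],1],[[0,0,0],[-0.1,0,9],1],[[0,0,0],[-0.1,0,10.7],1],[[0,0,0],[-0.1,0,10.7],1],[[0,0,0],[-0.1,0,10.7],0],[[0,0,0],[-0.1,0,10.7],0],[[0,0,0],[-0.1,0,10.7],0],[[0,0,0],[-0.1,0,10.7],0],[[0,0,0],[-0.1,0,10.7],0],[[0,0,0],[-0.1,0,10.7],0],[[0,0,0],[-0.1,0,9],0],[[0,0,0],[-0.1,0,5],0],[[0,0,0],[-0.1,0,3],0],[[0,0,0],[-0.1,0,3],0]]' 30
python3 - <<'E'
from h import *
x=np.array(BAY["red"])-.119*ax-.001*ay;go(x[0],x[1],.0105,94.05)
E
```

```text
time: 11.45
eef_pos: [0.38, -0.1299, 0.0799]
ee_rot: [0.896, 3.008, -0.002]
contact_force: [-0.5, -0.1, -2.3]
opening: 0.0553
grasp_force: 30.0
go [-0.1, 0.2, -37.2] [-20.01, -2.07, 7.01] rows 4 q6 now/then -92.0 t 11.4
```

```bash
python3 -m inch '[[[0,0,-37.2],[-20,-2.1,0],0],[[0,0,-37.2],[-20,-2.1,0],0],[[0,0,-37.2],[-20,-2.1,0],0],[[0,0,-37.2],[-20,-2.1,0],0],[[0,0,-37.2],[-20,-2.1,0],0],[[0,0,-37.2],[-20,-2.1,0],0],[[0,0,-37.2],[-20,-2.1,4],0],[[0,0,-37.2],[-20,-2.1,6],0],[[0,0,-37.2],[-20,-2.1,7],0],[[0,0,-37.2],[-20,-2.1,7],0],[[0,0,-37.2],[-20,-2.1,7],0]]'
python3 - <<'E'
from h import *
s=arm.read_state();print("tcp in bay",inbay("red",s["eef_pos"]),s["eef_pos"],s["opening"])
for n in("scene","top"):
    q,_=snap(n)
    for ce,st,m in blobs(q,"red",90,50):
        X=plane(n,[ce],.017)[0];a=inbay("red",X)
        if abs(a[0])<160 and abs(a[1])<40: print(n,ce.round(1),st[4],a,"roof",inbay("red",plane(n,[ce],.038)[0]))
x=np.array(BAY["red"])-.064*ax-.001*ay;go(x[0],x[1],.0095,94.05)
E
```

```text
time: 12.82
eef_pos: [0.5359, -0.2569, 0.0101]
ee_rot: [-0.11, 3.138, -0.002]
contact_force: [-0.4, 0.1, -0.6]
opening: 0.0556
grasp_force: 30.0
tcp in bay [-119.5   -1. ] [ 0.53587523 -0.25690807  0.01009932] 0.05555837056925365
scene [258.6 246.9] 110 [-1.176e+02  1.000e-01] roof [-104.3   -5.1]
scene [283.1 277.1] 207 [11.4  6.1] roof [22.5  0.8]
top [386.8 160.3] 86 [32.4  1.1] roof [25.6  4.9]
go [-0.1, 0.1, -0.0] [-5.56, -0.01, 0.05] rows 1 q6 now/then -131.0 t 12.9
```

```bash
python3 -m inch '[[[0,0,0],[-1.2,0.05,0.05],0],[[0,0,0],[-2.4,0.05,0.05],0],[[0,0,0],[-3.6,0.05,0.05],0],[[0,0,0],[-4.6,0.05,0.05],0],[[0,0,0],[-5.5,0.05,0.05],0],[[0,0,0],[-5.5,0.05,0.05],0]]'
python3 -m inch '[[[0,0,0],[-1.2,0,0],0],[[0,0,0],[-2.4,0,0],0],[[0,0,0],[-3.6,0,0],0],[[0,0,0],[-4.4,0,0],0],[[0,0,0],[-4.8,0,0],0],[[0,0,0],[-4.8,0,0],0]]'
python3 - <<'E'
from h import *
s=arm.read_state();print("tcp in bay",inbay("red",s["eef_pos"]),s["eef_pos"])
E
```

```text
time: 13.68
eef_pos: [0.5907, -0.252, 0.0085]
ee_rot: [-0.111, 3.139, -0.0]
contact_force: [-1.0, 0.7, -1.0]
opening: 0.0556
grasp_force: 30.0
time: 14.42
eef_pos: [0.637, -0.2485, 0.0083]
ee_rot: [0.11, -3.137, -0.001]
contact_force: [-4.8, -0.2, 2.7]
opening: 0.0553
grasp_force: 30.0
tcp in bay [-18.    0.2] [ 0.63703327 -0.24854283  0.00828966]
```

```bash
python3 -m inch '[[[0,0,0],[-0.15,0,0],0],[[0,0,0],[-0.3,0,0],0],[[0,0,0],[-0.3,0,0],0],[[0,0,0],[0,0,0],0.8],[[0,0,0],[0,0,0],0.8],[[0,0,0],[0,0,0],0.8],[[0,0,0],[0,0,0],0.8],[[0,0,0],[0.1,0,-5],1],[[0,0,0],[0.1,0,-10],1],[[0,0,0],[0.1,0,-13],1]]'; python3 - <<'E'
from h import *
go(.3305,-.2932,.10,-34.5+90)
for n in("scene","top"):
    q,_=snap(n)
    for c in("blue","red","yellow"):
      for ce,st,m in blobs(q,c,90,50):
        X=plane(n,[ce],.008)[0][:2]
        if .25<X[0]<.7 and -.45<X[1]<.25: print(n,c,X.round(4),inbay(c,plane(n,[ce],.014)[0]))
E
```

```text
time: 15.68
eef_pos: [0.6381, -0.2493, 0.1419]
ee_rot: [-0.11, 3.136, -0.004]
contact_force: [0.2, 0.6, -0.2]
opening: 0.0936
grasp_force: 0.0
go [-0.1, 0.2, 38.5] [31.01, -2.21, 4.09] rows 5 q6 now/then -125.0 t 15.7
scene blue [ 0.6266 -0.1268] [-16.3   0.1]
scene blue [ 0.653  -0.1163] [10.6  8.8]
scene red [ 0.6517 -0.2422] [0.3 4. ]
scene red [ 0.6814 -0.4138] [  17.7 -168.4]
scene yellow [ 0.3307 -0.2932] [-321.9 -264.3]
scene yellow [0.6442 0.0073] [10.4 11.9]
top blue [ 0.6824 -0.1307] [33.8 -4.9]
top blue [ 0.6335 -0.1286] [-14.6   0.7]
top red [ 0.6938 -0.4304] [  23.9 -183.4]
top yellow [ 0.674  -0.0081] [34.  -2.6]
top yellow [ 0.331  -0.2936] [-327.1 -262.2]
```

```bash
python3 -m inch '[[[0,0,38],[31,-2.2,0],1],[[0,0,38],[31,-2.2,0],1],[[0,0,38],[31,-2.2,0],1],[[0,0,38],[31,-2.2,0],1],[[0,0,38],[31,-2.2,0],1],[[0,0,38],[31,-2.2,0],1],[[0,0,38],[31,-2.2,0],1],[[0,0,38],[31,-2.2,4],1],[[0,0,38],[31,-2.2,4],1],[[0,0,38],[31,-2.2,4],1],[[0,0,38],[31,-2.2,4],1]]';python3 - <<'E'
from h import *
q,_=snap("scene")
for n in("scene",):
      for ce,st,m in blobs(q,"yellow",90,50): 
        X=plane(n,[ce],.008)[0][:2]
        if X[0]<.5 and X[1]>-.5:print(X)
go(.3308,-.2933,.002,-34.2+90)
E
```

```text
time: 17.15
eef_pos: [0.3301, -0.2931, 0.0998]
ee_rot: [0.916, 3.003, -0.002]
contact_force: [0.8, -0.3, -0.8]
opening: 0.094
grasp_force: 0.0
[ 0.331529   -0.29242855]
go [-0.0, 0.1, 0.2] [-0.07, 0.04, 9.77] rows 2 q6 now/then -112.0 t 17.2
```

```bash
python3 -m inch '[[[0,0,0],[-0.1,0,5],1],[[0,0,0],[-0.1,0,8.5],1],[[0,0,0],[-0.1,0,9.75],1],[[0,0,0],[-0.1,0,9.75],1],[[0,0,0],[-0.1,0,9.75],0],[[0,0,0],[-0.1,0,9.75],0],[[0,0,0],[-0.1,0,9.75],0],[[0,0,0],[-0.1,0,9.75],0],[[0,0,0],[-0.1,0,9.75],0],[[0,0,0],[-0.1,0,9.75],0],[[0,0,0],[-0.1,0,8],0],[[0,0,0],[-0.1,0,3],0],[[0,0,0],[-0.1,0,0],0],[[0,0,0],[-0.1,0,0],0]]' 30
python3 - <<'E'
from h import *
x=np.array(BAY["yellow"])-.122*ax-.0003*ay;go(x[0],x[1],.01,94.05)
E
```

```text
time: 18.95
eef_pos: [0.3309, -0.2943, 0.1004]
ee_rot: [0.917, 3.001, -0.005]
contact_force: [-0.1, 0.7, -1.5]
opening: 0.0554
grasp_force: 30.0
go [-0.2, 0.2, -38.0] [0.18, 33.4, 8.97] rows 6 q6 now/then -112.0 t 18.9
```

```bash
python3 -m inch '[[[0,0,-38],[0.2,33.4,0],0],[[0,0,-38],[0.2,33.4,0],0],[[0,0,-38],[0.2,33.4,0],0],[[0,0,-38],[0.2,33.4,0],0],[[0,0,-38],[0.2,33.4,0],0],[[0,0,-38],[0.2,33.4,0],0],[[0,0,-38],[0.2,33.4,0],0],[[0,0,-38],[0.2,33.4,0],0],[[0,0,-38],[0.2,33.4,0],0],[[0,0,-38],[0.2,33.4,5],0],[[0,0,-38],[0.2,33.4,8],0],[[0,0,-38],[0.2,33.4,8.95],0],[[0,0,-38],[0.2,33.4,8.95],0],[[0,0,-38],[0.2,33.4,8.95],0]]'
python3 - <<'E'
from h import *
s=arm.read_state();print("tcp in bay",inbay("yellow",s["eef_pos"]),s["eef_pos"],s["opening"])
for n in("scene","top"):
    q,_=snap(n)
    for ce,st,m in blobs(q,"yellow",90,50):
        X=plane(n,[ce],.017)[0];a=inbay("yellow",X)
        if abs(a[0])<160 and abs(a[1])<40: print(n,ce.round(1),st[4],a,"roof",inbay("yellow",plane(n,[ce],.038)[0]))
x=np.array(BAY["yellow"])-.064*ax-.0003*ay;go(x[0],x[1],.0095,94.05)
E
```

```text
time: 20.7
eef_pos: [0.5163, -0.0154, 0.0105]
ee_rot: [-0.109, 3.137, -0.001]
contact_force: [0.5, 1.0, -0.6]
opening: 0.0554
grasp_force: 30.0
tcp in bay [-122.    1.] [ 0.51626201 -0.01540187  0.01045713] 0.05540345882299021
scene [324.8 209.7] 60 [-121.9    3.3] roof [-108.5   -6.3]
scene [351.9 237.4] 171 [12.1 10.2] roof [23.1  0.5]
top [328.1 162.3] 94 [33.1 -2.6] roof [26.4 -1.8]
go [-0.0, 0.1, -0.0] [-5.81, -0.15, 0.1] rows 1 q6 now/then -108.0 t 20.8
```

```bash
python3 -m inch '[[[0,0,0],[0,-0.18,0.05],0],[[0,0,0],[-1.2,-0.18,0.05],0],[[0,0,0],[-2.4,-0.18,0.05],0],[[0,0,0],[-3.6,-0.18,0.05],0],[[0,0,0],[-4.6,-0.18,0.05],0],[[0,0,0],[-5.8,-0.18,0.05],0],[[0,0,0],[-5.8,-0.18,0.05],0]]'
python3 -m inch '[[[0,0,0],[-1.2,0,0],0],[[0,0,0],[-2.4,0,0],0],[[0,0,0],[-3.6,0,0],0],[[0,0,0],[-4.4,0,0],0],[[0,0,0],[-4.7,0,0],0],[[0,0,0],[-4.7,0,0],0]]'
python3 - <<'E'
from h import *
s=arm.read_state();print("tcp in bay",inbay("yellow",s["eef_pos"]),s["eef_pos"],s["contact_force"])
E
```

```text
time: 21.68
eef_pos: [0.574, -0.0126, 0.0086]
ee_rot: [-0.11, 3.139, -0.0]
contact_force: [-0.2, -0.6, -0.8]
opening: 0.0555
grasp_force: 30.0
time: 22.42
eef_pos: [0.6198, -0.0093, 0.0083]
ee_rot: [0.11, -3.139, -0.0]
contact_force: [0.6, 0.6, -0.6]
opening: 0.0554
grasp_force: 30.0
tcp in bay [-18.2  -0.2] [ 0.61981578 -0.00928119  0.00832196] [ 0.55027088  0.59091784 -0.57731885]
```

```bash
python3 -m inch '[[[0,0,0],[-0.2,0,0],0],[[0,0,0],[-0.35,0,0],0],[[0,0,0],[-0.5,0,0],0],[[0,0,0],[-0.65,0,0],0],[[0,0,0],[-0.65,0,0],0]]';python3 - <<'E'
from h import *
s=arm.read_state();print("tcp in bay",inbay("yellow",s["eef_pos"]),s["contact_force"].round(1))
E
```

```text
time: 23.05
eef_pos: [0.6227, -0.0087, 0.0072]
ee_rot: [0.109, -3.13, -0.001]
contact_force: [-11.0, -0.9, 3.8]
opening: 0.0553
grasp_force: 29.9
tcp in bay [-15.4   0.2] [-11.   -0.9   3.8]
```

```bash
python3 -m inch '[[[0,0,0],[0.1,0,0],0.8],[[0,0,0],[0.1,0,0],0.8],[[0,0,0],[0.1,0,0],0.8],[[0,0,0],[0.1,0,0],0.8],[[0,0,0],[0.1,0,-5],1],[[0,0,0],[0.1,0,-10],1],[[0,0,0],[0.1,0,-14],1],[[0,0,0],[0.1,0,-14],1]]'
cat >> h.py <<'E'
def jars():
    for n in("scene","top"):
        p,d=cams.snapshot(n);X=cloud(n,d);z=X[...,2];hs=cv2.cvtColor(p,cv2.COLOR_RGB2HSV)
        m=((z>.043)&(z<.061)&(X[...,0]<.59)&(X[...,0]>.33)&(X[...,1]>.12)&(X[...,1]<.43)).astype(np.uint8)
        k,l,st,ce=cv2.connectedComponentsWithStats(m)
        for i in range(1,k):
            if st[i][4]<100: continue
            P=X[l==i];W=plane(n,np.c_[np.nonzero(l==i)[::-1]],.052)[:,:2];c=P[:,:2].mean(0)
            v=hs[...,2][l==i].astype(float);rr=np.hypot(*(W-c).T);dk=(v<np.median(v)-40)&(rr<.031)
            s=W[dk]-c;w=s.mean(0) if dk.any() else np.zeros(2)
            print(n,"jar n",st[i][4],P.mean(0).round(4),"stripe",dk.sum(),np.degrees(np.arctan2(w[1],w[0])).round(1),np.hypot(*w).round(3))
E
python3 - <<'E'
from h import *
jars();go(.3935,.319,.14,45)
E
```

```text
time: 24.05
eef_pos: [0.6281, -0.0094, 0.1531]
ee_rot: [-0.11, 3.131, -0.003]
contact_force: [-0.2, 0.2, 0.4]
opening: 0.0939
grasp_force: 0.0
scene jar n 213 [0.3976 0.3189 0.0514] stripe 28 -39.9 0.017
top jar n 231 [0.4334 0.1853 0.0522] stripe 17 112.9 0.011
top jar n 236 [0.393  0.3193 0.052 ] stripe 19 -57.5 0.014
go [0.0, -0.0, 49.0] [20.81, 34.33, 0.82] rows 6 q6 now/then -105.0 t 24.1
```

```bash
python3 -m inch '[[[0,0,49],[20.8,34.3,0.8],1],[[0,0,49],[20.8,34.3,0.8],1],[[0,0,49],[20.8,34.3,0.8],1],[[0,0,49],[20.8,34.3,0.8],1],[[0,0,49],[20.8,34.3,0.8],1],[[0,0,49],[20.8,34.3,0.8],1],[[0,0,49],[20.8,34.3,0.8],1],[[0,0,49],[20.8,34.3,0.8],1],[[0,0,49],[20.8,34.3,0.8],1],[[0,0,49],[20.8,34.3,0.8],1],[[0,0,49],[20.8,34.3,0.8],1],[[0,0,49],[20.8,34.3,0.8],1]]'
python3 - <<'E'
from h import *
t=lambda a:np.array(a)/2.8+[165,115]
s=lambda a:np.array(a)/2.55+[180,100]
for n,a,b in(("top",t((212,312)),t((230,293))),("scene",s((533,110)),s((533,130))),("top",t((310,287)),t((289,288))),("scene",s((472,160)),s((488,150)))):
    A,B=plane(n,[a,b],.052)[:,:2];w=B-A;print(n,A.round(3),np.degrees(np.arctan2(w[1],w[0])).round(1))
go(.394,.319,.021,45)
E
```

```text
time: 25.65
eef_pos: [0.3943, 0.3183, 0.1405]
ee_rot: [1.203, 2.902, 0.0]
contact_force: [-0.5, -0.3, -0.4]
opening: 0.0943
grasp_force: 0.0
top [0.394 0.318] -40.0
scene [0.398 0.318] -35.9
top [0.433 0.187] 94.6
scene [0.435 0.192] 99.2
go [0.0, 0.0, -0.0] [0.07, 0.03, 11.95] rows 2 q6 now/then -19.0 t 25.6
```

```bash
python3 -m inch '[[[0,0,0],[0,0,5],1],[[0,0,0],[0,0,9],1],[[0,0,0],[0,0,11.9],1],[[0,0,0],[0,0,11.9],1],[[0,0,0],[0,0,11.9],0],[[0,0,0],[0,0,11.9],0],[[0,0,0],[0,0,11.9],0],[[0,0,0],[0,0,11.9],0],[[0,0,0],[0,0,11.9],0],[[0,0,0],[0,0,10],0],[[0,0,0],[0,0,8],0],[[0,0,0],[0,0,8],0]]' 30
python3 - <<'E'
from h import *
go(.514,.371,.023,45+44)
E
```

```text
time: 27.15
eef_pos: [0.3944, 0.319, 0.0613]
ee_rot: [1.201, 2.901, 0.002]
contact_force: [-0.2, -0.8, -1.9]
opening: 0.0653
grasp_force: 30.0
go [0.1, 0.1, -44.0] [-4.78, 12.13, 3.85] rows 5 q6 now/then -19.0 t 27.1
```

```bash
python3 -m inch '[[[0,0,-44],[-4.8,12.1,0],0],[[0,0,-44],[-4.8,12.1,0],0],[[0,0,-44],[-4.8,12.1,0],0],[[0,0,-44],[-4.8,12.1,0],0],[[0,0,-44],[-4.8,12.1,0],0],[[0,0,-44],[-4.8,12.1,0],0],[[0,0,-44],[-4.8,12.1,0],0],[[0,0,-44],[-4.8,12.1,2],0],[[0,0,-44],[-4.8,12.1,3.3],0],[[0,0,-44],[-4.8,12.1,3.7],0],[[0,0,-44],[-4.8,12.1,3.9],0],[[0,0,-44],[-4.8,12.1,3.9],0]]'
```

```text
time: 28.65
eef_pos: [0.5132, 0.3702, 0.0228]
ee_rot: [-0.027, -3.14, 0.002]
contact_force: [-5.5, -2.9, 9.3]
opening: 0.0655
grasp_force: 30.0
```

```bash
python3 - <<'E'
from h import *
s=arm.read_state();print(s["opening"],s["contact_force"].round(1))
snap("scene","s2.png",(330,100,500,230),4)
go(.514,.371,.0215,89)
E
```

```text
0.06549462468929047 [-5.5 -2.9  9.3]
go [-0.1, -0.1, 0.0] [-0.07, 0.08, 0.13] rows 1 q6 now/then -63.0 t 28.7
```

View pics/s2.png

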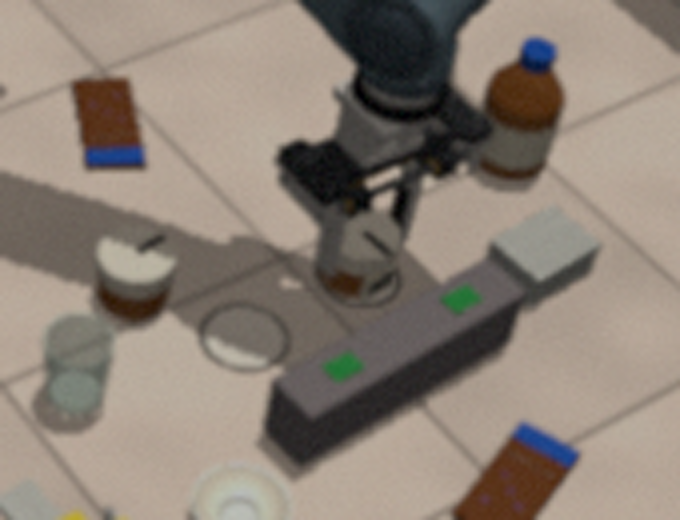

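Jar A stands on disc (365,280 in crop), stripe pointing at the reader, 9 N of contact. Release and lift.

```bash
python3 -m inch '[[[0,0,0],[0,0,0],0.9],[[0,0,0],[0,0,0],0.9],[[0,0,0],[0,0,0],1],[[0,0,0],[0,0,0],1],[[0,0,0],[0,0,-4],1],[[0,0,0],[0,0,-9],1],[[0,0,0],[0,0,-12],1],[[0,0,0],[0,0,-12],1]]'
python3 - <<'E'
from h import *
go(.4335,.1855,.14,90+50)
E
```

```text
time: 29.7
eef_pos: [0.5151, 0.3712, 0.1444]
ee_rot: [0.027, 3.136, 0.004]
contact_force: [-0.7, -1.0, -0.7]
opening: 0.094
grasp_force: 0.0
go [0.0, 0.4, -51.0] [7.84, -18.71, 0.35] rows 5 q6 now/then -63.0 t 29.7
```

```bash
python3 -m inch '[[[0,0,-51],[7.85,-18.7,0.3],1],[[0,0,-51],[7.85,-18.7,0.3],1],[[0,0,-51],[7.85,-18.7,0.3],1],[[0,0,-51],[7.85,-18.7,0.3],1],[[0,0,-51],[7.85,-18.7,0.3],1],[[0,0,-51],[7.85,-18.7,0.3],1],[[0,0,-51],[7.85,-18.7,0.3],1],[[0,0,-51],[7.85,-18.7,0.3],1],[[0,0,-51],[7.85,-18.7,0.3],1],[[0,0,-51],[7.85,-18.7,0.3],1]]'
python3 - <<'E'
from h import *
jars();go(.4337,.1855,.021,140)
E
```

```text
time: 30.95
eef_pos: [0.4317, 0.1848, 0.1384]
ee_rot: [1.328, -2.847, 0.0]
contact_force: [0.4, 0.6, -0.4]
opening: 0.0943
grasp_force: 0.0
scene jar n 243 [0.513  0.3664 0.0513] stripe 28 -1.0 0.017
scene jar n 242 [0.4387 0.1855 0.0511] stripe 5 117.2 0.018
top jar n 224 [0.5087 0.3672 0.052 ] stripe 16 -5.4 0.012
go [-0.0, 0.0, 0.0] [-0.19, -0.11, 11.75] rows 2 q6 now/then -131.0 t 31.1
```

```bash
python3 -m inch '[[[0,0,0],[-0.2,-0.1,5],1],[[0,0,0],[-0.2,-0.1,9],1],[[0,0,0],[-0.2,-0.1,11.7],1],[[0,0,0],[-0.2,-0.1,11.7],1],[[0,0,0],[-0.2,-0.1,11.7],0],[[0,0,0],[-0.2,-0.1,11.7],0],[[0,0,0],[-0.2,-0.1,11.7],0],[[0,0,0],[-0.2,-0.1,11.7],0],[[0,0,0],[-0.2,-0.1,11.7],0],[[0,0,0],[-0.2,-0.1,10],0],[[0,0,0],[-0.2,-0.1,8],0],[[0,0,0],[-0.2,-0.1,8],0]]' 30
python3 - <<'E'
from h import *
go(.523,.242,.0225,140-91)
E
```

```text
time: 32.55
eef_pos: [0.4351, 0.1858, 0.0603]
ee_rot: [-1.326, 2.843, -0.002]
contact_force: [-0.0, 0.3, -1.3]
opening: 0.0657
grasp_force: 30.0
go [-0.3, 0.0, -89.0] [-9.94, -3.11, 3.82] rows 9 q6 now/then -131.0 t 32.5
```

```bash
python3 -m inch '[[[0,0,20],[-9.95,-3.1,0],0],[[0,0,40],[-9.95,-3.1,0],0],[[0,0,60],[-9.95,-3.1,0],0],[[0,0,91],[-9.95,-3.1,0],0],[[0,0,91],[-9.95,-3.1,0],0],[[0,0,91],[-9.95,-3.1,0],0],[[0,0,91],[-9.95,-3.1,0],0],[[0,0,91],[-9.95,-3.1,0],0],[[0,0,91],[-9.95,-3.1,0],0],[[0,0,91],[-9.95,-3.1,0],0],[[0,0,91],[-9.95,-3.1,0],0],[[0,0,91],[-9.95,-3.1,0],0],[[0,0,91],[-9.95,-3.1,2],0],[[0,0,91],[-9.95,-3.1,3.2],0],[[0,0,91],[-9.95,-3.1,3.6],0],[[0,0,91],[-9.95,-3.1,3.8],0],[[0,0,91],[-9.95,-3.1,3.8],0]]'
python3 - <<'E'
from h import *
s=arm.read_state();print(s["opening"],s["contact_force"].round(1))
go(.523,.242,.0215,49);snap("scene","s3.png",(330,100,500,230),4)
E
```

```text
time: 34.67
eef_pos: [0.5211, 0.2418, 0.0223]
ee_rot: [-1.098, -2.941, 0.003]
contact_force: [-7.5, -2.0, 16.0]
opening: 0.0655
grasp_force: 30.0
0.06549172173399895 [-7.5 -2.  16. ]
go [-0.2, -0.1, 0.1] [-0.13, 0.14, 0.08] rows 1 q6 now/then -35.0 t 34.7
```

View pics/s3.png

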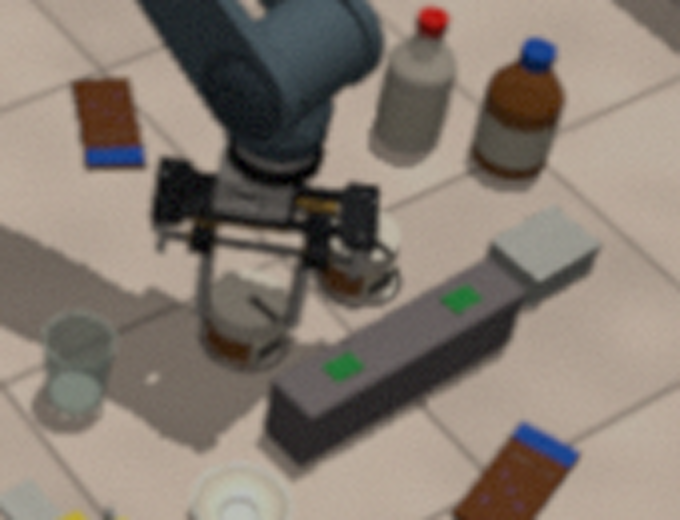

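Jar B stands on its disc (crop (248,330)), stripe toward the reader. Release, lift, clear the view and check everything.

```bash
python3 -m inch '[[[0,0,0],[0,0,0],0.9],[[0,0,0],[0,0,0],0.9],[[0,0,0],[0,0,0],1],[[0,0,0],[0,0,0],1],[[0,0,0],[0,0,-4],1],[[0,0,0],[0,0,-9],1],[[0,0,0],[0,0,-13],1],[[0,0,0],[0,0,-13],1]]'
python3 - <<'E'
from h import *
go(.42,-.40,.15,60)
E
```

```text
time: 35.72
eef_pos: [0.5239, 0.2426, 0.1545]
ee_rot: [1.097, 2.937, 0.007]
contact_force: [-0.3, 0.6, 0.5]
opening: 0.094
grasp_force: 0.0
go [0.3, 0.3, -11.0] [-34.3, -55.33, 0.25] rows 9 q6 now/then -35.0 t 35.7
```

```bash
python3 -m inch '[[[0,0,-11],[-34.3,-55.3,0],1],[[0,0,-11],[-34.3,-55.3,0],1],[[0,0,-11],[-34.3,-55.3,0],1],[[0,0,-11],[-34.3,-55.3,0],1],[[0,0,-11],[-34.3,-55.3,0],1],[[0,0,-11],[-34.3,-55.3,0],1],[[0,0,-11],[-34.3,-55.3,0],0],[[0,0,-11],[-34.3,-55.3,0],0],[[0,0,-11],[-34.3,-55.3,0],0],[[0,0,-11],[-34.3,-55.3,0],0],[[0,0,-11],[-34.3,-55.3,0],0],[[0,0,-11],[-34.3,-55.3,0],0],[[0,0,-11],[-34.3,-55.3,0],0],[[0,0,-11],[-34.3,-55.3,0],0],[[0,0,-11],[-34.3,-55.3,0],0],[[0,0,-11],[-34.3,-55.3,0],0]]' 20
python3 - <<'E'
from h import *
jars()
t,_=snap("top","t4.png",(205,120,415,250),3.8);snap("scene","s4.png",(230,130,480,310),3.2)
for n in("scene","top"):
    q,d=snap(n);X=cloud(n,d)
    for c in("blue","red","yellow","green"):
      for ce,st,m in blobs(q,c,90,50):
        Y=plane(n,[ce],.008)[0][:2]
        if .25<Y[0]<.75 and -.45<Y[1]<.25:
            print(n,c,st[4],Y.round(4),inbay(c,plane(n,[ce],.014)[0]) if c!="green" else (ce,np.median(X[m][:,:],0).round(4)))
E
```

```text
time: 37.72
eef_pos: [0.4179, -0.4, 0.1506]
ee_rot: [0.812, 3.035, -0.0]
contact_force: [-0.9, -0.5, 0.2]
opening: 0.0006
grasp_force: 0.0
scene jar n 242 [0.5129 0.366  0.0515] stripe 31 -9.0 0.016
scene jar n 241 [0.5253 0.2371 0.0513] stripe 33 -7.3 0.015
top jar n 221 [0.5206 0.2374 0.0525] stripe 17 -22.6 0.008
top jar n 229 [0.5092 0.3667 0.0529] stripe 17 -9.8 0.009
scene blue 84 [ 0.6265 -0.1272] [-16.4  -0.2]
scene blue 158 [ 0.653  -0.1163] [10.6  8.8]
scene red 325 [ 0.6514 -0.2421] [0.  4.1]
scene red 1363 [ 0.6814 -0.4139] [  17.7 -168.5]
scene yellow 269 [0.6348 0.0029] [0.7 8.1]
scene green 76 [ 0.4584 -0.4093] (array([201.28947368, 250.88157895]), array([ 0.4689, -0.4105,  0.0209]))
scene green 78 [0.7492 0.013 ] (array([372.87179487, 261.74358974]), array([ 0.7829, -0.0172,  0.0787]))
top blue 80 [ 0.6821 -0.1301] [33.6 -4.3]
top blue 49 [ 0.6336 -0.1312] [-14.6  -1.9]
top red 570 [ 0.6993 -0.4218] [  30.  -175.3]
top red 102 [ 0.6896 -0.2506] [32.4 -4.4]
top red 64 [ 0.6409 -0.2503] [-16.   -0.7]
top yellow 93 [ 0.6743 -0.0086] [34.2 -3.1]
top yellow 63 [ 0.6251 -0.0096] [-14.8  -0.7]
```

View pics/t4.png

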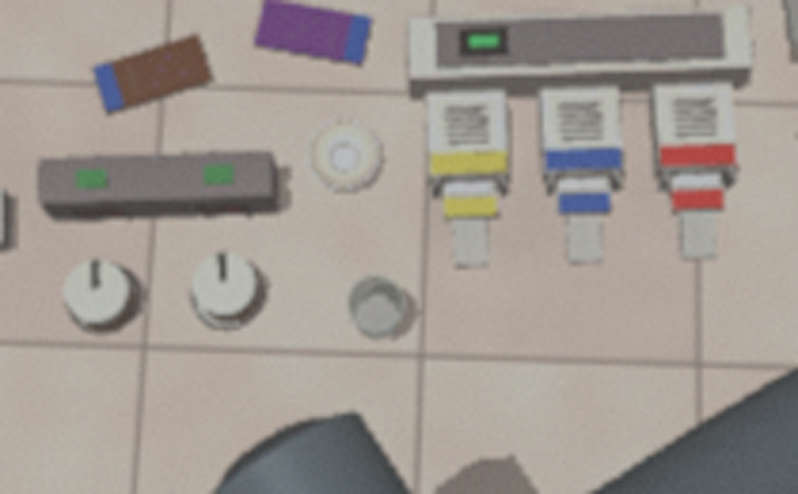

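View pics/s4.png

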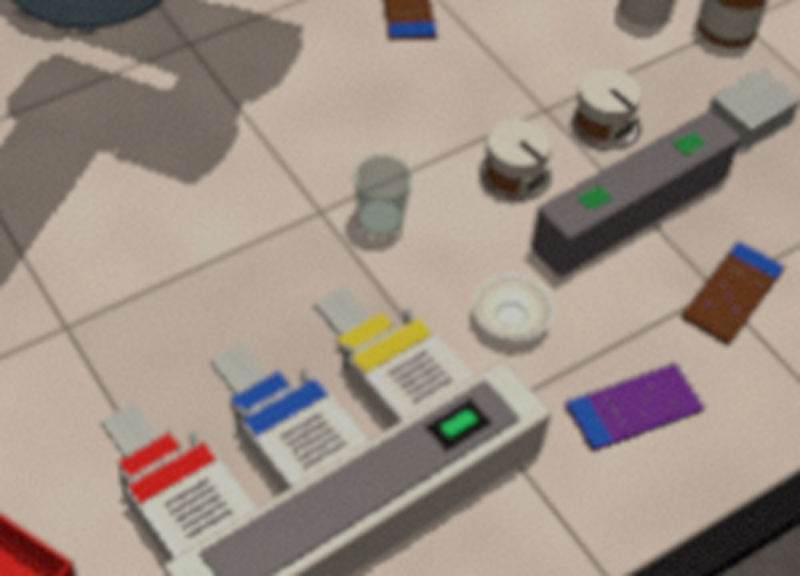

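All three carriers are home: strip-to-tab gaps are 48.4, 48.2 and 49.0 mm, so consistent. Both jars are about 5 mm from the disc centres with their stripes at the reader. Now the button.

```bash
python3 - <<'E'
from h import *
print(plane("top",[(741/2.8+165,283/2.8+115)],.021)[0].round(4),plane("scene",[(201.3,250.9)],.020)[0].round(4))
go(.467,-.410,.030,60)
E
```

```text
[ 0.4631 -0.409   0.021 ] [ 0.4671 -0.4102  0.02  ]
go [-0.0, 0.0, 0.0] [-4.75, 1.65, 12.05] rows 2 q6 now/then -115.0 t 38.0
```

```bash
python3 -m inch '[[[0,0,0],[-4.6,1.6,0],0],[[0,0,0],[-4.6,1.6,5],0],[[0,0,0],[-4.6,1.6,10],0],[[0,0,0],[-4.6,1.6,12],0],[[0,0,0],[-4.6,1.6,12.5],0],[[0,0,0],[-4.6,1.6,12.9],0],[[0,0,0],[-4.6,1.6,12.9],0]]'; python3 -m inch '[[[0,0,0],[0,0,0.2],0],[[0,0,0],[0,0,0.4],0],[[0,0,0],[0,0,0.4],0]]'
```

```text
time: 38.9
eef_pos: [0.4662, -0.4106, 0.0231]
ee_rot: [0.812, 3.033, -0.003]
contact_force: [-0.1, -0.4, 0.2]
opening: 0.001
grasp_force: 0.0
time: 39.28
eef_pos: [0.4662, -0.4107, 0.0185]
ee_rot: [0.812, 3.032, -0.003]
contact_force: [0.3, -1.8, 2.6]
opening: 0.0006
grasp_force: 1.7
```

```bash
python3 -m inch '[[[0,0,0],[0,0,0.2],0],[[0,0,0],[0,0,0.4],0],[[0,0,0],[0,0,0.55],0],[[0,0,0],[0,0,0.65],0],[[0,0,0],[0,0,0.65],0],[[0,0,0],[0,0,0.65],0]]'
```

```text
time: 40.02
eef_pos: [0.4664, -0.4109, 0.0157]
ee_rot: [0.812, 3.034, -0.002]
contact_force: [-6.5, 6.7, 29.1]
opening: -0.0
grasp_force: 14.3
```

Button bottomed out (29 N). Lift off and make a last check that nothing has been knocked.

```bash
python3 -m inch '[[[0,0,0],[0,0,-0.7],0],[[0,0,0],[0,0,-4],0],[[0,0,0],[0,0,-9],0],[[0,0,0],[0,0,-13],0],[[0,0,0],[0,0,-13],0],[[0,0,0],[0,0,-13],0]]'
python3 - <<'E'
from h import *
jars()
for n in("scene","top"):
    q,d=snap(n)
    for c in("blue","red","yellow"):
      for ce,st,m in blobs(q,c,90,50):
        Y=plane(n,[ce],.008)[0][:2]
        if .6<Y[0]<.7 and -.3<Y[1]<.1: print(n,c,st[4],inbay(c,plane(n,[ce],.014)[0]))
E
```

```text
time: 40.78
eef_pos: [0.4645, -0.4085, 0.139]
ee_rot: [-0.812, -3.032, -0.003]
contact_force: [-0.9, -0.3, -0.7]
opening: 0.0008
grasp_force: 0.0
scene jar n 240 [0.5124 0.3665 0.0511] stripe 27 -1.3 0.017
scene jar n 243 [0.5251 0.2374 0.0509] stripe 32 -1.6 0.014
top jar n 225 [0.5208 0.2371 0.0524] stripe 19 -17.7 0.008
top jar n 222 [0.5093 0.3672 0.0521] stripe 19 -8.7 0.01
scene blue 84 [-16.4  -0.2]
scene blue 158 [10.6  8.8]
scene red 119 [-16.8   0.2]
scene red 202 [10.1  6.8]
scene yellow 268 [0.7 7.6]
top blue 80 [33.6 -4.3]
top blue 50 [-14.5  -1.8]
top red 101 [32.5 -4.4]
top red 64 [-16.   -0.7]
top yellow 93 [34.4 -2.9]
top yellow 63 [-14.8  -0.7]
```

```bash
python3 -c "
from cell import order;print(order.close_job())"
```

```text
the job is handed in; nothing more can be done
None
```

The job is handed in, with no verdict returned: all three carriers measured home in their own bays, both jars stood on the discs facing the reader (about 5 mm off centre), and the start button was pressed to its stop after that.

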